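# Wind up the spring-driven vial rotator

### The arm

A 7-joint arm with a two-finger parallel gripper is mounted at the origin on a cart in front of the work surface, level with it; the furniture and walls round the work are solid. World frame = base frame: x ahead of the robot, y to its left, z up, the work surface at z = 0. Lengths are in m, angles in rad, forces in N, time in s.
With the tool pointing down it reaches from about 0.425 to 0.875 m from the base axis. Payload 4.7 kg.
Tool frame: the origin (TCP) lies between the finger pads; the fingertips stand 14 mm ahead of it and the grasp point (between the pads) lies 5 mm behind it; z points along the fingers, y is the line along which they close (so a half turn about z gives the same grasp; the last joint's range is limited). The gripper opens to 87 mm and grips with 3 to 60 N. Pads are 19 mm wide; open, the fingers measure 117 mm over their backs; the gripper's body (75 mm by 190 mm) begins 51 mm behind the grasp point.
Start: joints at [1.223, 0.321, -0.07, 1.45, 0.023, 1.371, -0.057], TCP at [0.23, -0.608, 0.237] pointing down, gripper open.
Joint ranges: [-2.86, 2.86], [-0.3, 2.09], [-1.38, 1.24], [0.06, 2.45], [-1.56, 4.7], [0.09, 2.05], [-2.69, 2.69]. Speed limits (rad/s): [2.57, 2.57, 3.14, 3.14, 3.14, 3.14, 3.14].

### API

Orientations are given as a rotation vector (axis times angle).
In Python, from bench import ctrl gives the robot as it stands.
- The arm moves only by the tool step_arm, never from a script. Its argument "commands" is a list of rows, each an object with "travel": the shift along the tool's x, y, z in m, a list of three; "turn": the turn, a rotation vector about the tool's x, y, z in degrees, a list of three. A call has 1 to 5 rows; each row is the pose to reach, as a shift and turn from the pose commanded when the call began, along the tool's axes at that moment; what a row does not reach only later rows make up. A row lasts 1/10 s, in which the tool goes at most 50 mm and 8.59 degrees, less where a joint would pass 70% of its speed; a pose out of reach is approached as far as the arm can. A call with a gripper value outside its range is refused whole. "gripper" is the opening, from 0 (shut) to 1 (fully open), set as the call begins (left out, the last holds). The fingers move at their own pace and stop on an object; "force" is the grip in N (left out, the last holds). Time passes only in rows, so rows that repeat a pose let the fingers close. It gives the time, the measured TCP pose, the force, the opening and the grip force at its end, in the units of the state.
- ctrl.get_state(): the state, without advancing time (a new reading comes with each control period).
- ctrl.get_image(name): name is "scene" or "top"; returns the picture (400x640x3 uint8, red, green, blue); there is no depth.
- ctrl.camera_model(name): a dict with "fx", "fy", "cx", "cy" (pixels), "R" (3x3) and "t" (3): a world point X has camera coordinates R X + t. Camera axes: x right, y down, z forward; pixel columns grow to the right and rows downward; lengths in m; the calibration is good to about 2 mm. A picture is of the moment at which its call begins. camera_model takes no time and is no camera call.
- ctrl.close_job(): hands the job in; it is judged then, once.
The state is a dict: "time": time; "joint_positions": joint angles; "qd": joint speeds; "joint_torque": joint torques, N m; "position": TCP position; "tool_rot": TCP orientation; "ft_force": force on the tool from outside, world axes, zero at the start; "torque": the same for the moment, N m; "grip_width": opening from 0.0 (shut) to 1.0 (fully open); "grip_force": force on a finger pad.
Only numpy, scipy, OpenCV 4.12 (cv2) and the standard library are available. Lean on these libraries where they do the work, as an engineer would, in place of code of your own. Each camera call takes 0.05 s, during which the arm holds its last target. There are 200 camera calls.

### The job

The spring-driven vial rotator has run low. Wind it for the next run: turn the orange key on its sloping panel clockwise, in as many part turns as you need, until the gauge needle stands in the green band, then let go of the key. Do not wind on into the red, and leave the other things on the bench where they are.

Things in the scene. Friction and masses are not known exactly. Their poses are not given: they have to be found in the camera images.
- rotator: blue wedge-shaped housing fixed to the bench, 200 mm deep (own x), 220 wide (own y); origin: centre of its underside; x points away from its front, z up. Front edge 35 mm high; then a grey panel slopes up at 30 degrees to a flat top 98.5 mm high, at the back, with a carousel of three vials (tops 161 mm up). Key on the panel's right half, gauge on its left (as seen from the front)
- key_grip (a point): middle of the key's orange wing, the point to grip, on the turning axis, 46 mm out from the panel. z: turning axis, out of the panel, 30 degrees from vertical, leaning to the rotator's front; x: along the wing (turns with it); y: across it. Wing: flat plate, 82 mm along x, 12 thick in y, in z from -21 to +17 mm of this point. Below it a 20 mm neck and, on the panel, a 38 mm collar 7 mm high
- winding_key (a joint): how far the key is wound, rad; grows clockwise as seen facing the panel (negative turn about key_grip's z). Gauge: green 3.5 to 4.5, red above; hard stop 4.9. Winding takes about 0.13 N m plus 0.02 per rad wound; an inner brake holds the key where it is left (it does not run back), but turning it back by hand unwinds it
- gauge_center (a point): centre of the round white gauge, 74 mm across, on the panel; its black needle, 33 mm long, shows the winding and turns clockwise by half the key's angle: from the left (run down) over the top to the right, where the green band lies, and after it the red one
- wash_bottle: bystander: white wash bottle with a red spout, 196 mm tall; origin under its centre
- amber_bottle: bystander: amber bottle with a red cap, 58 mm across, 125 mm tall; origin under its centre
- tape: bystander: roll of tape lying flat, 82 mm across, 20 mm high; origin under its centre
- pen: bystander: marker pen, 124 mm long, lying on the bench
- tips: bystander: box of blue pipette tips, 82 x 120 mm, 67 mm high; origin under its centre
- dish: bystander: glass dish, 58 mm across, 15 mm high; origin under its centre

How it is judged:
At the end, for the whole second after the job is handed in: The key stands wound to between 3.5 and 4.5 rad (gauge needle in the green band), at rest (value of joint winding_key between 3.5 and 4.5 rad and velocity of joint winding_key between -0.05 and 0.05 rad/s); the robot touches nothing.
It fails at once if the spring is wound on into the red (key past 4.6 rad) (value of joint winding_key above 4.6 rad).
It fails at once if a bystander is pushed more than 30 mm from its place or knocked over (distance of any of wash_bottle, amber_bottle, tape, pen, tips, dish from where it was at the start of the episode above 0.03 m or angle between any of wash_bottle, amber_bottle's own z axis and vertical above 0.6 rad).
It also fails if it takes over 64 s, if anything falls off the work surface, if the arm or the gripper's body presses on something with over 40 N, if the wrist force passes 120 N, or if a joint passes its speed limit or range.

## Working session

There is one attempt and no reset: what is moved stays moved. The work goes in short steps, Python scripts to look and compute and a tool call to move; the robot and the scene stay as the last step left them, time stands still between calls to the robot, and variables do not carry over. Pictures are saved under pics/ and viewed, at most 10 in all, crops included, and the job is handed in when it is done.

Besides the shell and the picture viewer there is one more tool, called by a JSON object that holds its "fn" and its "kwargs". step_arm: Moves the arm, as the interface text tells. Its arguments: {"type":"object","properties":{"commands":{"type":"array"},"gripper":{"type":"number"},"force":{"type":"number"}},"required":["commands"]}

```bash
mkdir -p pics
python3 - <<'E'
from bench import ctrl
import cv2,numpy as np
for n in("scene","top"):
    im=ctrl.get_image(n); cv2.imwrite(f"pics/{n}0.png",im[:,:,::-1])
    m=ctrl.camera_model(n); print(n,{k:np.round(v,3).tolist() for k,v in m.items()})
s=ctrl.get_state(); print({k:np.round(v,3).tolist() for k,v in s.items()})
E
```

```text
scene {'fx': 482.924, 'fy': 482.924, 'cx': 315.007, 'cy': 197.029, 'R': [[-0.685, -0.729, 0.001], [-0.515, 0.483, -0.708], [0.516, -0.485, -0.706]], 't': [0.394, 0.267, 1.344]}
top {'fx': 407.797, 'fy': 407.797, 'cx': 321.131, 'cy': 204.215, 'R': [[0.019, -1.0, 0.005], [-0.988, -0.02, -0.155], [0.155, -0.002, -0.988]], 't': [0.071, 0.467, 1.218]}
{'time': 0.1, 'joint_positions': [1.223, 0.322, -0.07, 1.452, 0.023, 1.371, -0.057], 'qd': [-0.001, -0.001, 0.0, -0.004, -0.001, 0.0, 0.0], 'joint_torque': [-0.0, -49.257, -0.406, -31.34, -0.064, 0.04, 0.0], 'position': [0.23, -0.607, 0.236], 'tool_rot': [-3.089, -0.565, 0.001], 'ft_force': [-0.46, 0.05, -0.549], 'torque': [0.006, -0.004, 0.039], 'grip_force': 0.0, 'grip_width': 1.001}
```

View pics/scene0.png

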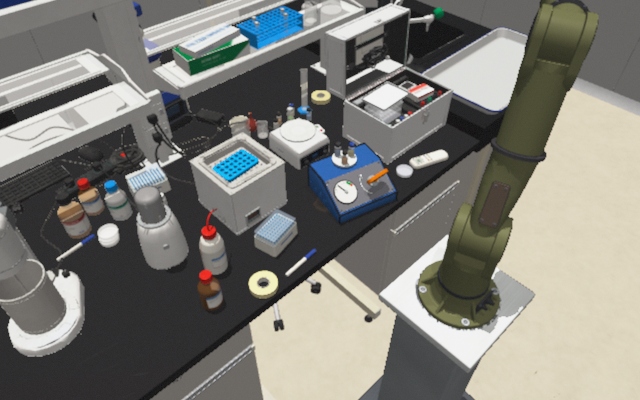

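View pics/top0.png

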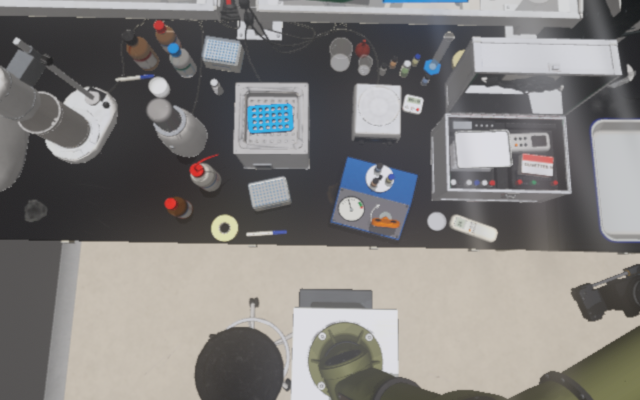

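The rotator is in front of the robot: around (350,180) in scene and (375,200) in top, with the key at about (385,224) in top. I'll enlarge both.

Run:
```python
import cv2,numpy as np
a=cv2.imread("pics/scene0.png")[135:225,300:410]; b=cv2.imread("pics/top0.png")[150:245,325:425]
f=lambda i:cv2.resize(i,None,fx=6,fy=6,interpolation=cv2.INTER_CUBIC)
cv2.imwrite("pics/c1.png",f(a)); cv2.imwrite("pics/c2.png",f(b))
```

```text
(no output)
```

View pics/c1.png

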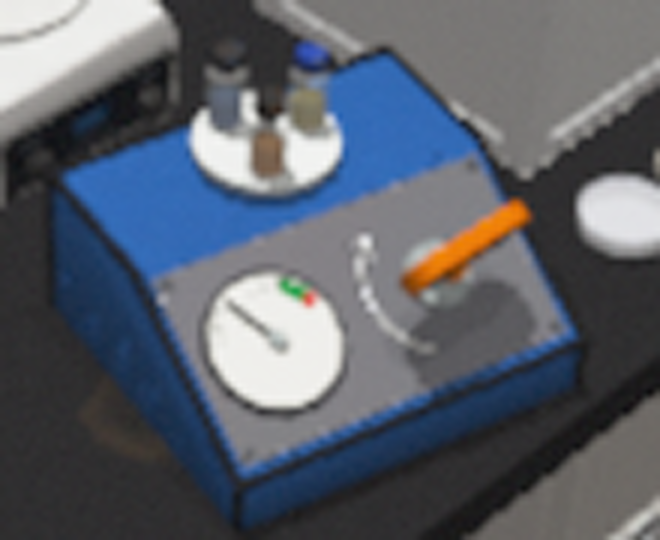

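View pics/c2.png

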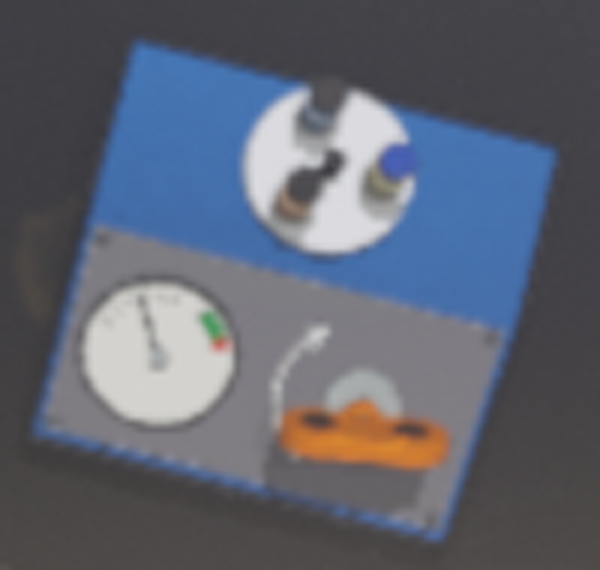

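```bash
cat > h.py <<'E'
import numpy as np,cv2
from bench import ctrl
from scipy.optimize import least_squares
from scipy.spatial.transform import Rotation as Ro
C={n:ctrl.camera_model(n) for n in("scene","top")}
OFF={"scene":(300,135),"top":(325,150)}
def pr(n,X):
    m=C[n]; c=np.atleast_2d(X)@np.array(m["R"]).T+np.array(m["t"]); return np.c_[m["fx"]*c[:,0]/c[:,2]+m["cx"],m["fy"]*c[:,1]/c[:,2]+m["cy"]]
def px(n,p): return (np.atleast_2d(p)+.5)/6-.5+np.array(OFF[n])
# panel frame: origin front-edge centre of panel, X right (-y own), Y up slope, Z normal
s,c=.5,3**.5/2
P=np.array([[0,c,-s],[-1,0,0],[0,s,c]])  # own<-panel
def panel2own(q): return np.atleast_2d(q)@P.T+[-.1,0,.035]
def own2w(h,o): return np.atleast_2d(o)@Ro.from_euler('z',h[2]).as_matrix().T+[h[0],h[1],0]
def p2w(h,q): return own2w(h,panel2own(q))
E
cat > fit.py <<'E'
from h import *
L=.11
H=np.array([[.1,L,.0985],[.1,-L,.0985],[.01,L,.0985],[.01,-L,.0985],[-.1,L,.035],[-.1,-L,.035]])
D={"top":[(137,42),(555,150),(95,228),(508,328),(38,432),(443,538)],"scene":[(58,180),(388,50),(150,275),(480,150),(240,478),(578,342)]}
f=lambda h:np.concatenate([(pr(n,own2w(h,H))-px(n,D[n])).ravel() for n in D])
r=least_squares(f,[.5,0,0],loss='soft_l1'); h=r.x; print("housing",h.round(4)); print(f(h).round(1).reshape(2,-1))
def key(k):
    u,v,a=k; w=np.array([np.cos(a),np.sin(a),0])*.041; b=np.array([u,v,.044])
    return np.array([b-w,b+w,[u,v,.007]])
K={"top":[(280,435),(447,445),(364,405)],"scene":[(405,280),(528,212),(440,272)]}
g=lambda k:np.concatenate([(pr(n,p2w(h,key(k)))-px(n,K[n])).ravel() for n in K])
r=least_squares(g,[.05,.06,0]); k=r.x; print("key",k.round(4),g(k).round(1))
G={"top":[(160,358),(142,298),(212,325),(221,344)],"scene":[(280,343),(228,303),(291,289),(308,299)]}
for n in G: # pixel -> panel
    q=[least_squares(lambda x:(pr(n,p2w(h,[x[0],x[1],.004]))-px(n,p)).ravel(),[0,.06]).x for p in G[n]]
    print(n,np.round(q,4).tolist(),[np.degrees(np.arctan2(*(x-q[0])[::-1])).round(1) for x in q[1:]])
np.save("hk.npy",np.r_[h,k])
print("grip",p2w(h,[k[0],k[1],.046]).round(4), "collar",p2w(h,[k[0],k[1],0]).round(4))
E
python3 fit.py
```

```text
housing [ 0.4777 -0.0767 -0.2374]
[[-0.6 -0.   1.8  0.4 -1.1 -2.3  2.9 -0.2 -1.5  2.   1.1  2.6]
 [-1.  -0.8  0.   0.1 -2.5 -0.4 -0.2 -1.8  0.   1.7  1.  -0. ]]
key [0.0466 0.0659 0.1586] [ 0.1 -0.7  0.9  0.7  0.1  1.  -0.1  0.6 -1.3 -0.2 -0.4 -0.3]
top [[-0.0575, 0.0648], [-0.074, 0.0931], [-0.0372, 0.0886], [-0.0303, 0.0801]] [np.float64(120.1), np.float64(49.4), np.float64(29.4)]
scene [[-0.0548, 0.0622], [-0.0715, 0.0925], [-0.0351, 0.087], [-0.0288, 0.0785]] [np.float64(118.7), np.float64(51.4), np.float64(32.1)]
grip [[ 0.4026 -0.1065  0.1078]] collar [[ 0.4249 -0.1119  0.0679]]
```

```bash
cat >> h.py <<'E'
def wing(wound=0.):
    d=np.load("hk.npy"); h,k=d[:3],d[3:]; B=Ro.from_euler('z',h[2]).as_matrix()@P
    a=k[2]-wound; return p2w(h,[k[0],k[1],.046])[0],B,a
def target(out,wound=0.,flip=0):
    g,B,a=wing(wound); n=B[:,2]; y=B@[-np.sin(a),np.cos(a),0]*(-1 if flip else 1)
    R=np.c_[np.cross(y,-n),y,-n]; return g+n*(out-.005),R
def plan(out,wound=0.,flip=0):
    s=ctrl.get_state(); p=np.array(s["position"]); R=Ro.from_rotvec(s["tool_rot"]).as_matrix()
    t,T=target(out,wound,flip)
    print("tcp",p.round(4),"target",t.round(4),"q",np.round(s["joint_positions"],2),"t",s["time"])
    print("travel mm",((t-p)@R*1e3).round(1),"turn",np.degrees(Ro.from_matrix(R.T@T).as_rotvec()).round(1))
E
python3 -c "
from h import *
plan(.12);plan(.12,0,1)
s=ctrl.get_state();print(Ro.from_rotvec(s['tool_rot']).as_matrix().round(2))"
```

```text
tcp [ 0.2299 -0.6075  0.2355] target [ 0.3467 -0.093   0.2074] q [ 1.22  0.32 -0.07  1.45  0.02  1.37 -0.06] t 0.1
travel mm [ 291.4 -439.7   28.9] turn [-29.1  12.5 -63.2]
tcp [ 0.2299 -0.6075  0.2355] target [ 0.3467 -0.093   0.2074] q [ 1.22  0.32 -0.07  1.45  0.02  1.37 -0.06] t 0.1
travel mm [ 291.4 -439.7   28.9] turn [ 14.   32.8 112.2]
[[ 0.94  0.35 -0.  ]
 [ 0.35 -0.94  0.  ]
 [-0.   -0.   -1.  ]]
```

{"fn": "step_arm", "kwargs": {"commands": [{"travel": [0.03, -0.044, 0.0], "turn": [0, 0, -7]}, {"travel": [0.06, -0.088, 0.0], "turn": [0, 0, -14]}, {"travel": [0.09, -0.132, 0.0], "turn": [0, 0, -21]}, {"travel": [0.12, -0.176, 0.0], "turn": [0, 0, -28]}, {"travel": [0.15, -0.22, 0.0], "turn": [0, 0, -35]}], "gripper": 0.5, "force": 40}}

```text
time: 0.6
position: [0.2887, -0.3627, 0.2361]
tool_rot: [-2.773, -1.475, 0.0]
ft_force: [0.2, 0.7, -0.2]
grip_width: 0.634
grip_force: 0.0
```

```bash
python3 -c "
from h import *
plan(.12)"
```

```text
tcp [ 0.2887 -0.3627  0.2361] target [ 0.3467 -0.093   0.2074] q [ 1.11 -0.07 -0.25  1.88 -0.02  1.32  0.27] t 0.6
travel mm [ 256.  -102.7   28.8] turn [-30.2   3.  -28.8]
```

{"fn": "step_arm", "kwargs": {"commands": [{"travel": [0.045, -0.018, 0.0], "turn": [-5, 0, -5]}, {"travel": [0.09, -0.036, 0.0], "turn": [-10, 1, -10]}, {"travel": [0.135, -0.054, 0.0], "turn": [-15, 2, -15]}, {"travel": [0.18, -0.072, 0.0], "turn": [-20, 2, -20]}, {"travel": [0.225, -0.09, 0.01], "turn": [-25, 2.5, -25]}]}}

```text
time: 1.1
position: [0.335, -0.2387, 0.1957]
tool_rot: [2.453, 1.726, 0.216]
ft_force: [-1.3, -0.8, -0.1]
grip_width: 0.505
grip_force: 0.0
```

```bash
python3 -c "
from h import *
plan(.12)"
```

```text
tcp [ 0.335  -0.2387  0.1957] target [ 0.3467 -0.093   0.2074] q [ 0.76 -0.3  -0.1   2.17 -0.14  1.1   0.37] t 1.1
travel mm [141.5 -35.8 -13.1] turn [-18.8  -1.5 -15.4]
```

```bash
python3 -c "
from h import *
plan(.07)"
```

```text
tcp [ 0.335  -0.2387  0.1957] target [ 0.371  -0.0989  0.1641] q [ 0.76 -0.3  -0.1   2.17 -0.14  1.1   0.37] t 1.1
travel mm [142.4 -19.7  34.2] turn [-18.8  -1.5 -15.4]
```

{"fn": "step_arm", "kwargs": {"commands": [{"travel": [0.0, 0.0, 0.0], "turn": [0, 0, 0]}, {"travel": [0.0, 0.0, 0.0], "turn": [0, 0, 0]}]}}

```text
time: 1.3
position: [0.3357, -0.2379, 0.1958]
tool_rot: [2.455, 1.73, 0.228]
ft_force: [0.1, -0.0, 0.6]
grip_width: 0.505
grip_force: 0.0
```

```bash
python3 -c "
from h import *
plan(.07)"
```

```text
tcp [ 0.3357 -0.2379  0.1958] target [ 0.371  -0.0989  0.1641] q [ 0.72 -0.3  -0.07  2.17 -0.14  1.1   0.37] t 1.3
travel mm [141.1 -20.   35.5] turn [-18.7  -2.1 -15.4]
```

{"fn": "step_arm", "kwargs": {"commands": [{"travel": [0.03, -0.005, 0.005], "turn": [-5, 0, -4]}, {"travel": [0.06, -0.01, 0.01], "turn": [-10, -1, -8]}, {"travel": [0.09, -0.015, 0.02], "turn": [-14, -1.5, -12]}, {"travel": [0.12, -0.018, 0.03], "turn": [-18.7, -2.0, -15.4]}, {"travel": [0.141, -0.02, 0.035], "turn": [-18.7, -2.1, -15.4]}]}}

```text
time: 1.8
position: [0.3686, -0.176, 0.1358]
tool_rot: [2.33, 1.824, 0.32]
ft_force: [0.3, -0.4, 0.3]
grip_width: 0.5
grip_force: 0.0
```

```bash
python3 -c "
from h import *
plan(.07)"
```

```text
tcp [ 0.3686 -0.176   0.1358] target [ 0.371  -0.0989  0.1641] q [ 0.56 -0.3  -0.06  2.31 -0.19  0.9   0.36] t 1.8
travel mm [ 77.3  -8.9 -26.4] turn [-14.6  -4.8 -10.3]
```

```bash
cat > kin.py <<'E'
from h import *
import itertools
e=lambda a,t:Ro.from_euler(a,t).as_matrix()
def fk(x,q,sg):
    h,a,b,c,e1,e2,e3=x[:7]; p=np.array([0,0,h]); R=e('z',sg[0]*q[0])@e('y',q[1]); p=p+R@[e1,0,a]
    R=R@e('z',sg[1]*q[2])@e('y',q[3]); p=p+R@[e2,0,b]
    R=R@e('z',sg[2]*q[4])@e('y',q[5]); p=p+R@[e3,0,c]
    return p,R@e('z',sg[3]*q[6]+x[7])
E
cat > fitk.py <<'E'
from kin import *
s=ctrl.get_state()
D=[([1.223,.3215,-.07,1.451,.023,1.371,-.057],[.23,-.6075,.2358],[-3.089,-.565,.001]),
([1.11,-.07,-.25,1.88,-.02,1.32,.27],[.2887,-.3627,.2361],[-2.773,-1.475,0]),
([.76,-.3,-.10,2.17,-.14,1.1,.37],[.335,-.2387,.1957],[2.453,1.726,.216]),
([.72,-.3,-.07,2.17,-.14,1.1,.37],[.3357,-.2379,.1958],[2.455,1.73,.228]),
(s["joint_positions"],s["position"],s["tool_rot"])]
best=[]
for sg in itertools.product([-1],[-1,1],[-1,1],[-1,1]):
  for g in(0,1.57,-1.57,3.14):
    def f(x):
        o=[]
        for q,p,r in D:
            P_,R=fk(x,q,sg); o+=[(P_-p)*5,Ro.from_matrix(R.T@Ro.from_rotvec(r).as_matrix()).as_rotvec(),]
        return np.r_[np.concatenate(o),x[4:7]*.05]
    r=least_squares(f,[.3,.4,.35,.3,0,0,0,g]); best.append((r.cost,sg,r.x,f(r.x)))
best.sort(key=lambda b:b[0])
for b in best[:3]: print(b[0].round(5),b[1],b[2].round(3))
print(best[0][3][:-3].reshape(-1,6).round(3))
np.save("kin.npy",np.r_[best[0][1],best[0][2]])
E
python3 fitk.py
```

```text
0.01742 (-1, -1, -1, -1) [-0.073  0.43   0.484  0.139  0.045 -0.142  0.039  1.572]
0.01742 (-1, -1, -1, -1) [-0.073  0.43   0.484  0.139  0.045 -0.142  0.039  1.572]
0.01742 (-1, -1, -1, -1) [-0.073  0.43   0.484  0.139  0.045 -0.142  0.039  1.572]
[[ 0.082  0.075 -0.057  0.     0.    -0.001]
 [ 0.112 -0.017  0.03   0.01   0.001 -0.004]
 [-0.006  0.034  0.025  0.002  0.003 -0.001]
 [ 0.     0.045  0.027  0.004  0.002  0.008]
 [ 0.008  0.008 -0.026 -0.    -0.    -0.001]]
```

```bash
python3 - <<'E'
import re
t=open("kin.py").read()
t=t.replace("[e1,0,a]","[e1,x[8],a]").replace("[e2,0,b]","[e2,x[9],b]").replace("[e3,0,c]","[e3,x[10],c]")
open("kin.py","w").write(t)
f=open("fitk.py").read()
f=f.replace("product([-1],[-1,1],[-1,1],[-1,1])","product([-1],[-1],[-1],[-1])").replace("(0,1.57,-1.57,3.14)","(1.57,)")
f=f.replace("x[4:7]*.05]","x[4:7]*W,x[8:]*W,(x[0]-.3)*W/5]").replace("0,0,0,g]","0,0,0,g,0,0,0]").replace("[:-3].reshape","[:-7].reshape").replace("best=[]","import sys;W=float(sys.argv[1]);best=[]")
open("fitk.py","w").write(f)
E
for w in .1 .3 1; do python3 fitk.py $w; done
```

```text
0.00021 (-1, -1, -1, -1) [ 0.247  0.472  0.507  0.363 -0.008 -0.002 -0.012  1.572 -0.021 -0.014
  0.007]
[[-0.001 -0.    -0.     0.     0.    -0.001]
 [ 0.001  0.     0.001  0.01   0.001 -0.004]
 [-0.007 -0.006 -0.002  0.002  0.003 -0.001]
 [ 0.006  0.007  0.001  0.004  0.002  0.008]
 [-0.    -0.001  0.    -0.    -0.    -0.001]]
0.00024 (-1, -1, -1, -1) [ 0.248  0.472  0.505  0.363 -0.007 -0.002 -0.013  1.572 -0.02  -0.008
  0.   ]
[[-0.001  0.    -0.     0.     0.    -0.001]
 [ 0.001 -0.001  0.002  0.01   0.001 -0.004]
 [-0.006 -0.006 -0.002  0.002  0.003 -0.001]
 [ 0.007  0.008  0.001  0.004  0.002  0.008]
 [-0.    -0.     0.    -0.    -0.    -0.001]]
0.0005 (-1, -1, -1, -1) [ 0.255  0.471  0.507  0.366 -0.004  0.    -0.008  1.572 -0.014 -0.008
 -0.005]
[[-0.003  0.002 -0.002  0.     0.    -0.001]
 [-0.    -0.007  0.005  0.01   0.001 -0.004]
 [-0.005 -0.006 -0.002  0.002  0.003 -0.001]
 [ 0.008  0.009  0.001  0.004  0.002  0.008]
 [-0.     0.005 -0.002 -0.    -0.    -0.001]]
```

```bash
python3 fitk.py .3 >/dev/null
cat >> kin.py <<'E'
try:
    X=np.load("kin.npy"); SG,X=X[:4],X[4:]
except Exception: pass
LO=np.array([-2.86,-.3,-1.38,.06,-1.56,.09,-2.69]);HI=np.array([2.86,2.09,1.24,2.45,4.7,2.05,2.69])
def ik(t,T,q0,m=.03,reg=.003):
    def f(q):
        p,R=fk(X,q,SG); return np.r_[(p-t)*5,Ro.from_matrix(R.T@T).as_rotvec(),(q-q0)*reg]
    r=least_squares(f,np.clip(q0,LO+m+1e-3,HI-m-1e-3),bounds=(LO+m,HI-m)); p,R=fk(X,r.x,SG)
    return r.x,np.linalg.norm(p-t)*1e3,np.degrees(np.linalg.norm(Ro.from_matrix(R.T@T).as_rotvec()))
E
python3 - <<'E'
from kin import *
rng=np.random.default_rng(0)
qc=np.array(ctrl.get_state()["joint_positions"])
for flip in(0,1):
  for w in(0,.6,1.2,1.8,2.4):
    t,T=target(.0,w,flip); S=[]
    for i in range(25):
        q0=qc if i==0 else rng.uniform(LO,HI)
        S.append(ik(t,T,q0,reg=0))
    ok=[s for s in S if s[1]<2 and s[2]<1]
    b=min(S,key=lambda s:s[1]+5*s[2])
    ok.sort(key=lambda s:np.abs(s[0]-qc).max())
    print(flip,w,len(ok),[o[0].round(2).tolist() for o in ok[:2]] if ok else (b[0].round(2),b[1:]), "cur",S[0][1:])
E
```

```text
0 0 0 (array([ 0.45, -0.27, -0.23,  2.42, -0.11,  0.59,  0.22]), (np.float64(22.723094306060744), np.float64(7.515908485802856))) cur (np.float64(22.72299070664271), np.float64(7.515934192603928))
0 0.6 0 (array([ 0.45, -0.27, -0.23,  2.42, -0.11,  0.59, -0.38]), (np.float64(22.72313461538155), np.float64(7.515898488776511))) cur (np.float64(22.722818866034263), np.float64(7.5159768230181))
0 1.2 0 (array([ 0.45, -0.27, -0.23,  2.42, -0.11,  0.59, -0.98]), (np.float64(22.723079846248652), np.float64(7.51591207727558))) cur (np.float64(22.72284505176573), np.float64(7.51597031610734))
0 1.8 0 (array([ 0.45, -0.27, -0.23,  2.42, -0.11,  0.59, -1.58]), (np.float64(22.723114915806654), np.float64(7.515903389567801))) cur (np.float64(22.723114915806654), np.float64(7.515903389567801))
0 2.4 0 (array([ 0.45, -0.27, -0.23,  2.42, -0.11,  0.59, -2.18]), (np.float64(22.72301516599954), np.float64(7.515928112079737))) cur (np.float64(22.722763493671522), np.float64(7.515990568161941))
1 0 0 (array([ 0.64, -0.27, -0.33,  2.42, -0.32,  0.6 , -2.66]), (np.float64(23.408900436176836), np.float64(7
[... 182 characters left out ...]
32), np.float64(7.650324625514377))) cur (np.float64(22.578819813705625), np.float64(7.650346942930545))
1 1.2 0 (array([ 0.45, -0.27, -0.23,  2.42, -0.11,  0.59,  2.17]), (np.float64(22.72344346647201), np.float64(7.515821933289938))) cur (np.float64(22.72288483083058), np.float64(7.515960470205698))
1 1.8 0 (array([ 0.45, -0.27, -0.23,  2.42, -0.11,  0.59,  1.57]), (np.float64(22.723157090032906), np.float64(7.515892916496094))) cur (np.float64(22.722850773205302), np.float64(7.51596889644878))
1 2.4 0 (array([ 0.45, -0.27, -0.23,  2.42, -0.11,  0.59,  0.97]), (np.float64(22.72323199638294), np.float64(7.515874331858128))) cur (np.float64(22.722997286324173), np.float64(7.515932544088077))
```

```bash
cat >> kin.py <<'E'
def push(w,tilt,r=.030,gap=0.,out=.004,sx=1):
    """closed finger pushing the left wing arm clockwise; w wound so far from start; tilt deg from vertical towards panel normal"""
    g,B,a=wing(); d=a+np.pi-w; u=np.array([np.cos(d),np.sin(d)]); pc=np.array([-np.sin(d),np.cos(d)])
    off=.006+min(.0095/max(abs(pc[1]),1e-6),.015/max(abs(pc[0]),1e-6))*0+(.0095*abs(pc[1])+.015*abs(pc[0]))+gap
    t=g+B@np.r_[r*u+off*pc,out]
    xx=B[:,0]; z=-(Ro.from_rotvec(xx*np.radians(-(30-tilt))).apply(B[:,2]))
    y=-xx*sx; return t,np.c_[np.cross(y,z),y,z]
E
python3 - <<'E'
from kin import *
qc=np.array(ctrl.get_state()["joint_positions"])
t,T=push(0,0); print("z tool vertical?",T[:,2].round(2))
for sx in(1,-1):
  for tilt in(0,8,15,22):
    print(sx,tilt)
    for w in(-.3,0,.8,1.6,2.4):
        t,T=push(w,tilt,sx=sx); s=min((ik(t,T,q0,reg=1e-4) for q0 in(qc,np.r_[qc[:6],qc[6]+1.57],np.r_[qc[:6],qc[6]-1.57])),key=lambda s:s[1]+5*s[2]); print("  ",w,t.round(3),s[0].round(2),np.round(s[1:],1))
E
```

```text
z tool vertical? [ 0. -0. -1.]
1 0
   -0.3 [ 0.378 -0.082  0.095] [ 0.43 -0.11 -0.26  2.22 -0.03  1.03  1.52] [0. 0.]
   0 [ 0.388 -0.075  0.1  ] [ 0.41 -0.09 -0.27  2.19 -0.03  1.04  1.49] [0. 0.]
   0.8 [ 0.409 -0.07   0.111] [ 0.39 -0.06 -0.27  2.14 -0.02  1.06  1.46] [0. 0.]
   1.6 [ 0.429 -0.086  0.125] [ 0.36 -0.03 -0.21  2.08 -0.01  1.09  1.48] [0. 0.]
   2.4 [ 0.433 -0.114  0.13 ] [ 0.4  -0.01 -0.2   2.05 -0.    1.1   1.54] [0. 0.]
1 8
   -0.3 [ 0.378 -0.082  0.095] [ 0.48 -0.23 -0.31  2.32 -0.08  0.9   1.55] [0. 0.]
   0 [ 0.388 -0.075  0.1  ] [ 0.47 -0.21 -0.32  2.29 -0.07  0.91  1.52] [0. 0.]
   0.8 [ 0.409 -0.07   0.111] [ 0.45 -0.18 -0.32  2.24 -0.05  0.93  1.49] [0. 0.]
   1.6 [ 0.429 -0.086  0.125] [ 0.44 -0.14 -0.29  2.18 -0.03  0.95  1.5 ] [0. 0.]
   2.4 [ 0.433 -0.114  0.13 ] [ 0.46 -0.12 -0.24  2.16 -0.03  0.96  1.56] [0. 0.]
1 15
   -0.3 [ 0.378 -0.082  0.095] [ 0.35 -0.27 -0.2   2.38 -0.05  0.81  1.52] [6.6 2.4]
   0 [ 0.388 -0.075  0.1  ] [ 0.32 -0.27 -0.2   2.36 -0.03  0.81  1.48] [4.6 1.7]
   0.8 [ 0.409 -0.07   0.111] [ 0.3  -0.27 -0.2   2.34 -0.02  0.81  1.4
[... 1586 characters left out ...]
0.81 -1.66] [4.6 1.7]
   0.8 [ 0.409 -0.07   0.111] [ 0.3  -0.27 -0.2   2.34 -0.02  0.81 -1.7 ] [0.1 0. ]
   1.6 [ 0.429 -0.086  0.125] [ 0.49 -0.23 -0.33  2.28 -0.07  0.82 -1.61] [0. 0.]
   2.4 [ 0.433 -0.114  0.13 ] [ 0.5  -0.21 -0.27  2.26 -0.07  0.83 -1.54] [0. 0.]
-1 22
   -0.3 [ 0.378 -0.082  0.095] [ 0.35 -0.27 -0.2   2.4  -0.03  0.73 -1.64] [19.2  6.5]
   0 [ 0.388 -0.075  0.1  ] [ 0.31 -0.27 -0.2   2.39 -0.01  0.73 -1.69] [17.1  5.8]
   0.8 [ 0.409 -0.07   0.111] [ 0.28 -0.27 -0.2   2.37  0.01  0.73 -1.74] [12.3  4.1]
   1.6 [ 0.429 -0.086  0.125] [ 0.33 -0.27 -0.2   2.34 -0.02  0.72 -1.67] [6.8 2.3]
   2.4 [ 0.433 -0.114  0.13 ] [ 0.41 -0.27 -0.2   2.33 -0.07  0.72 -1.55] [4.4 1.5]
```

```bash
cat >> kin.py <<'E'
def go(t,T):
    s=ctrl.get_state(); p=np.array(s["position"]); R=Ro.from_rotvec(s["tool_rot"]).as_matrix(); q=np.array(s["joint_positions"])
    k=ik(t,T,q,reg=1e-4)
    print("t",round(s["time"],2),"tcp",p.round(4),"->",np.round(t,4),"q",q.round(2),"ik",k[0].round(2),np.round(k[1:],1),"F",np.round(s["ft_force"],1))
    print("travel mm",((t-p)@R*1e3).round(1),"turn",np.degrees(Ro.from_matrix(R.T@T).as_rotvec()).round(1))
E
python3 - <<'E'
from kin import *
t,T=push(-.3,0)
go(np.array([.385,-.17,.19]),T)
go(np.array([.385,-.082,.19]),T)
go(np.array([.385,-.082,.16]),T)
E
```

```text
t 1.8 tcp [ 0.3686 -0.176   0.1358] -> [ 0.385 -0.17   0.19 ] q [ 0.56 -0.3  -0.06  2.31 -0.19  0.9   0.36] ik [ 0.39 -0.14 -0.03  2.04 -0.    1.24  1.69] [0. 0.] F [ 0.3 -0.4  0.3]
travel mm [ 13.2  28.  -47.8] turn [ 14.8   8.9 -89.7]
t 1.8 tcp [ 0.3686 -0.176   0.1358] -> [ 0.385 -0.082  0.19 ] q [ 0.56 -0.3  -0.06  2.31 -0.19  0.9   0.36] ik [ 0.29 -0.19 -0.13  2.08 -0.03  1.25  1.51] [0. 0.] F [ 0.3 -0.4  0.3]
travel mm [ 98.6   6.9 -47.6] turn [ 14.8   8.9 -89.7]
t 1.8 tcp [ 0.3686 -0.176   0.1358] -> [ 0.385 -0.082  0.16 ] q [ 0.56 -0.3  -0.06  2.31 -0.19  0.9   0.36] ik [ 0.29 -0.17 -0.14  2.13 -0.02  1.18  1.5 ] [0. 0.] F [ 0.3 -0.4  0.3]
travel mm [ 96.6  -0.9 -18.7] turn [ 14.8   8.9 -89.7]
```

{"fn": "step_arm", "kwargs": {"commands": [{"travel": [0.003, 0.006, -0.015], "turn": [1.4, 0.8, -8]}, {"travel": [0.006, 0.012, -0.03], "turn": [2.7, 1.6, -16]}, {"travel": [0.01, 0.02, -0.04], "turn": [4, 2.4, -24]}, {"travel": [0.013, 0.028, -0.048], "turn": [5.3, 3.2, -32]}, {"travel": [0.013, 0.028, -0.048], "turn": [6.6, 4, -40]}], "gripper": 0}}

```text
time: 2.3
position: [0.3876, -0.167, 0.1916]
tool_rot: [1.577, 2.596, 0.202]
ft_force: [0.4, 0.9, 0.2]
grip_width: 0.135
grip_force: 0.0
```

Run:
```python
from kin import *
t,T=push(-.3,0)
go(np.array([.385,-.082,.19]),T)
```

```text
t 2.3 tcp [ 0.3876 -0.167   0.1916] -> [ 0.385 -0.082  0.19 ] q [ 0.42 -0.22  0.02  2.12 -0.13  1.14  0.97] ik [ 0.24 -0.2  -0.09  2.08 -0.02  1.25  1.5 ] [0. 0.] F [0.4 0.9 0.2]
travel mm [76.7 36.2  6.4] turn [  8.5   4.8 -48.8]
```

{"fn": "step_arm", "kwargs": {"commands": [{"travel": [0.015, 0.007, 0.0], "turn": [1.4, 0.8, -8]}, {"travel": [0.03, 0.014, 0.001], "turn": [2.8, 1.6, -16]}, {"travel": [0.046, 0.021, 0.003], "turn": [4.2, 2.4, -24]}, {"travel": [0.061, 0.028, 0.005], "turn": [5.6, 3.2, -32]}, {"travel": [0.077, 0.036, 0.006], "turn": [7, 4, -40]}]}}

```text
time: 2.8
position: [0.3836, -0.0807, 0.1887]
tool_rot: [0.61, 3.068, 0.04]
ft_force: [1.6, -0.3, -0.2]
grip_width: 0.005
grip_force: 0.0
```

Run:
```python
from kin import *
t,T=push(-.3,0,gap=.004); go(t+[0,0,.05],T); go(t,T)
t,T=push(0,0); go(t,T)
im=ctrl.get_image("scene");im2=ctrl.get_image("top")
f=lambda i:cv2.resize(i[:,:,::-1],None,fx=4,fy=4,interpolation=cv2.INTER_CUBIC)
cv2.imwrite("pics/n1.png",np.hstack([f(im[125:225,300:400]),f(im2[150:250,325:425])]))
```

```text
t 2.8 tcp [ 0.3836 -0.0807  0.1887] -> [ 0.3742 -0.0834  0.1433] q [ 0.26 -0.21 -0.09  2.11 -0.05  1.23  1.37] ik [ 0.24 -0.18 -0.08  2.17 -0.02  1.15  1.5 ] [0. 0.] F [ 1.6 -0.3 -0.2]
travel mm [ 8.  -7.3 45.2] turn [ 1.5  0.6 -8.9]
t 2.8 tcp [ 0.3836 -0.0807  0.1887] -> [ 0.3742 -0.0834  0.0933] q [ 0.26 -0.21 -0.09  2.11 -0.05  1.23  1.37] ik [ 0.24 -0.12 -0.09  2.23 -0.01  1.03  1.5 ] [0. 0.] F [ 1.6 -0.3 -0.2]
travel mm [ 8.4 -8.7 95.2] turn [ 1.5  0.6 -8.9]
t 2.8 tcp [ 0.3836 -0.0807  0.1887] -> [ 0.3882 -0.0755  0.1001] q [ 0.26 -0.21 -0.09  2.11 -0.05  1.23  1.37] ik [ 0.24 -0.1  -0.11  2.2  -0.01  1.04  1.47] [0. 0.] F [ 1.6 -0.3 -0.2]
travel mm [-1.5  4.2 88.8] turn [ 1.5  0.6 -8.9]
```

View pics/n1.png

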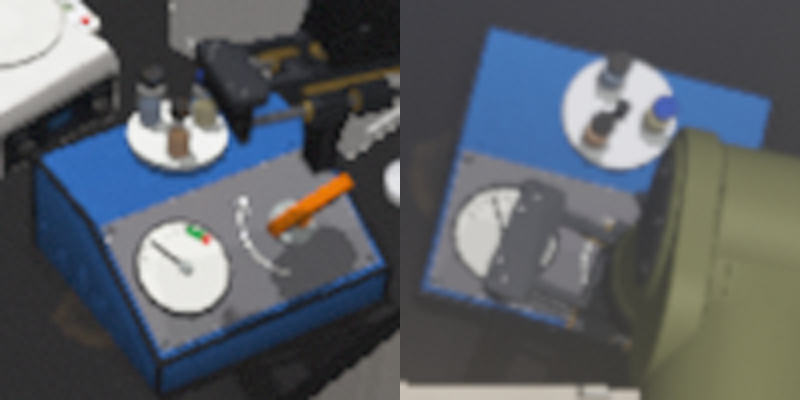

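{"fn": "step_arm", "kwargs": {"commands": [{"travel": [0.008, -0.008, 0.02], "turn": [1.5, 0.6, -8.0]}, {"travel": [0.0084, -0.0087, 0.045], "turn": [1.5, 0.6, -8.9]}, {"travel": [0.0084, -0.0087, 0.07], "turn": [1.5, 0.6, -8.9]}, {"travel": [0.0084, -0.0087, 0.095], "turn": [1.5, 0.6, -8.9]}, {"travel": [0.0084, -0.0087, 0.095], "turn": [1.5, 0.6, -8.9]}]}}

```text
time: 3.4
position: [0.3712, -0.0837, 0.0903]
tool_rot: [-0.383, -3.112, -0.002]
ft_force: [-0.8, 0.5, -0.3]
grip_width: 0.006
grip_force: 0.0
```

Run:
```python
from kin import *
s=ctrl.get_state(); p=np.array(s["position"]); R=Ro.from_rotvec(s["tool_rot"]).as_matrix()
print(p.round(4),np.round(s["ft_force"],1),R.round(2).tolist(),np.round(s["joint_positions"],2))
for w in(0,.2,.4,.6,.8,1,1.2,1.4,1.6,1.8,2,2.2,2.4):
    t,T=push(w,0); print(w,((t-p)@R*1e3).round(1))
```

```text
[ 0.3712 -0.0837  0.0903] [-0.8  0.5 -0.3] [[-0.97, 0.24, -0.01], [0.24, 0.97, 0.0], [0.01, 0.0, -1.0]] [ 0.24 -0.12 -0.09  2.24 -0.01  1.02  1.49]
0 [-14.5  12.1  -9.9]
0.2 [-20.8  16.  -13.6]
0.4 [-24.   19.  -15.5]
0.6 [-28.3  21.5 -18. ]
0.8 [-33.5  23.  -21.1]
1 [-39.4  23.  -24.5]
1.2 [-45.6  21.2 -28.2]
1.4 [-51.6  17.3 -31.7]
1.6 [-56.9  11.4 -34.7]
1.8 [-60.9   5.1 -37. ]
2 [-64.   -0.2 -38.9]
2.2 [-66.1  -6.8 -40.1]
2.4 [-66.8 -14.4 -40.5]
```

{"fn": "step_arm", "kwargs": {"commands": [{"travel": [-0.008, 0.008, -0.005], "turn": [0, 0, 0]}, {"travel": [-0.0145, 0.012, -0.01], "turn": [0, 0, 0]}, {"travel": [-0.018, 0.014, -0.012], "turn": [0, 0, 0]}, {"travel": [-0.021, 0.016, -0.0135], "turn": [0, 0, 0]}, {"travel": [-0.024, 0.019, -0.0155], "turn": [0, 0, 0]}]}}

```text
time: 3.9
position: [0.3962, -0.0718, 0.1074]
tool_rot: [-0.381, -3.105, 0.002]
ft_force: [-13.1, -2.5, -0.2]
grip_width: 0.006
grip_force: 6.6
```

```bash
cat > look.py <<'E'
from kin import *
import sys
s=ctrl.get_state(); p=np.array(s["position"]); R=Ro.from_rotvec(s["tool_rot"]).as_matrix()
print(round(s["time"],2),p.round(4),np.round(s["ft_force"],1),np.round(s["joint_positions"],2))
im=ctrl.get_image("scene")[125:225,300:400]
cv2.imwrite(f"pics/{sys.argv[1]}.png",cv2.resize(im[:,:,::-1],None,fx=6,fy=6,interpolation=cv2.INTER_CUBIC))
# needle: darkest direction, sampled at the panel plane
h=np.load("hk.npy")[:3]; G=ctrl.get_image("scene").astype(np.float32).sum(2)
c=np.array([-.0548,.0622]); th=np.radians(np.arange(0,181,1)); rr=np.linspace(.012,.027,16)
v=[cv2.remap(G,*[a.astype(np.float32).reshape(1,-1) for a in pr("scene",p2w(h,np.c_[c[0]+rr*np.cos(x),c[1]+rr*np.sin(x),0*rr+.004])).T],cv2.INTER_LINEAR).mean() for x in th]
v=np.array(v);i=np.argsort(v)[:5];print("needle deg",i,v[i].round(),"median",np.median(v))
for w in map(float,sys.argv[2:]):
    t,T=push(w,0); print(w,((t-p)@R*1e3).round(1),np.degrees(Ro.from_matrix(R.T@T).as_rotvec()).round(1))
E
python3 look.py n2 .4 .6 .8 1 1.2
```

```text
3.9 [ 0.3962 -0.0718  0.1074] [-13.1  -2.5  -0.2] [ 0.23 -0.08 -0.11  2.17 -0.01  1.07  1.45]
needle deg [101 100 102  99 103] [507. 508. 509. 512. 516.] median 688.84827
0.4 [-2.8  1.4  1.7] [-0.2 -0.7 -0.4]
0.6 [-7.   3.9 -0.8] [-0.2 -0.7 -0.4]
0.8 [-12.2   5.4  -3.9] [-0.2 -0.7 -0.4]
1.0 [-18.1   5.4  -7.4] [-0.2 -0.7 -0.4]
1.2 [-24.3   3.5 -11.1] [-0.2 -0.7 -0.4]
```

View pics/n2.png

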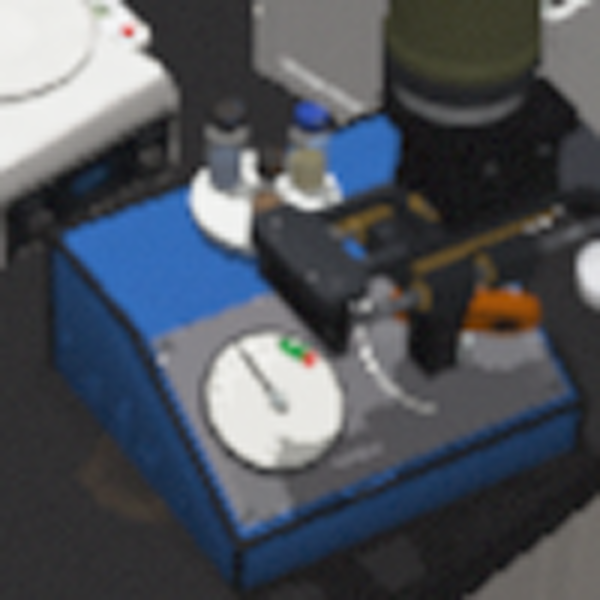

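Pushing the left wing with closed fingers works: the needle at (245,350)–(282,405) has moved from about 119° to 101°, so the key has turned about 0.6 rad. I'll carry on along the arc.

{"fn": "step_arm", "kwargs": {"commands": [{"travel": [-0.004, 0.002, 0.0], "turn": [0, 0, 0]}, {"travel": [-0.008, 0.004, -0.001], "turn": [0, 0, 0]}, {"travel": [-0.012, 0.0055, -0.003], "turn": [0, 0, 0]}, {"travel": [-0.015, 0.0055, -0.005], "turn": [0, 0, 0]}, {"travel": [-0.018, 0.0055, -0.007], "turn": [0, 0, 0]}]}}

```text
time: 4.5
position: [0.4208, -0.0682, 0.1163]
tool_rot: [-0.378, -3.119, -0.004]
ft_force: [-3.2, 3.5, -1.7]
grip_width: 0.009
grip_force: 2.1
```

```bash
python3 look.py n3 1 1.2 1.4 1.6 1.8 2
```

```text
4.5 [ 0.4208 -0.0682  0.1163] [-3.2  3.5 -1.7] [ 0.22 -0.05 -0.12  2.12 -0.01  1.07  1.44]
needle deg [93 92 94 91 95] [480. 481. 483. 486. 489.] median 664.3865
1.0 [ 4.9 -4.1  1.7] [ 0.1 -0.  -0.2]
1.2 [-1.3 -5.9 -1.9] [ 0.1 -0.  -0.2]
1.4 [-7.4 -9.8 -5.4] [ 0.1 -0.  -0.2]
1.6 [-12.6 -15.7  -8.4] [ 0.1 -0.  -0.2]
1.8 [-16.6 -22.  -10.7] [ 0.1 -0.  -0.2]
2.0 [-19.7 -27.3 -12.5] [ 0.1 -0.  -0.2]
```

{"fn": "step_arm", "kwargs": {"commands": [{"travel": [0.0, -0.004, -0.001], "turn": [0, 0, 0]}, {"travel": [-0.002, -0.007, -0.003], "turn": [0, 0, 0]}, {"travel": [-0.006, -0.0098, -0.0045], "turn": [0, 0, 0]}, {"travel": [-0.009, -0.013, -0.006], "turn": [0, 0, 0]}, {"travel": [-0.012, -0.0157, -0.008], "turn": [0, 0, 0]}]}}

```text
time: 5.1
position: [0.4285, -0.0866, 0.1236]
tool_rot: [0.377, 3.119, 0.003]
ft_force: [-0.7, 4.5, -2.0]
grip_width: 0.005
grip_force: 2.1
```

```bash
python3 look.py n4 1.6 1.8 2 2.2 2.4
```

```text
5.1 [ 0.4285 -0.0866  0.1236] [-0.7  4.5 -2. ] [ 0.24 -0.03 -0.09  2.09 -0.01  1.09  1.48]
needle deg [82 83 81 84 80] [416. 418. 418. 421. 422.] median 559.473
1.6 [-0.8  0.3 -1.1] [ 0.1 -0.  -0.2]
1.8 [-4.8 -6.  -3.4] [ 0.1 -0.  -0.2]
2.0 [ -7.9 -11.3  -5.2] [ 0.1 -0.  -0.2]
2.2 [-10.  -17.9  -6.4] [ 0.1 -0.  -0.2]
2.4 [-10.7 -25.5  -6.8] [ 0.1 -0.  -0.2]
```

View pics/n4.png

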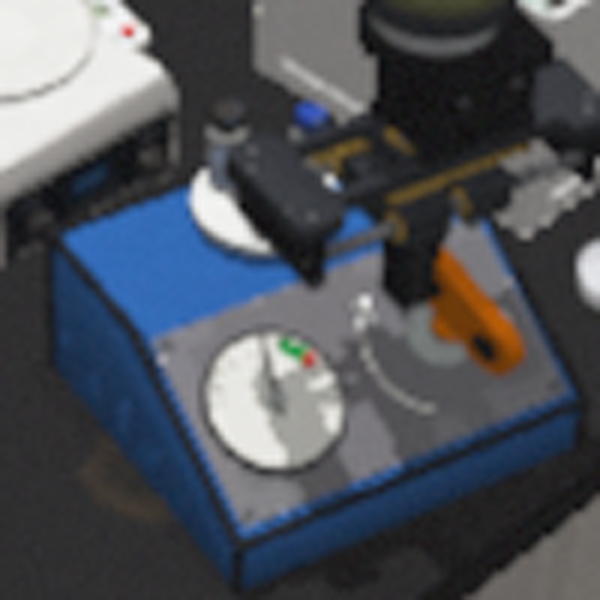

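The needle stands at about 82° at (265,345), just short of the green band at (280–300,347). The finger is still behind the wing.

{"fn": "step_arm", "kwargs": {"commands": [{"travel": [-0.0025, -0.003, -0.0015], "turn": [0, 0, 0]}, {"travel": [-0.0048, -0.006, -0.003], "turn": [0, 0, 0]}, {"travel": [-0.006, -0.0085, -0.004], "turn": [0, 0, 0]}, {"travel": [-0.008, -0.0115, -0.005], "turn": [0, 0, 0]}, {"travel": [-0.009, -0.0145, -0.006], "turn": [0, 0, 0]}]}}

```text
time: 5.7
position: [0.4325, -0.1009, 0.1282]
tool_rot: [-0.377, -3.116, -0.008]
ft_force: [-0.3, 9.3, -5.3]
grip_width: 0.006
grip_force: 4.3
```

```bash
python3 look.py n5 2 2.2 2.4 2.6 2.8
```

```text
5.7 [ 0.4325 -0.1009  0.1282] [-0.3  9.3 -5.3] [ 0.25 -0.02 -0.08  2.07 -0.01  1.1   1.51]
needle deg [65 66 67 64 68] [368. 369. 375. 376. 383.] median 669.236
2.0 [-0.6  1.6 -0.6] [ 0.3 -0.2 -0.2]
2.2 [-2.7 -5.  -1.8] [ 0.3 -0.2 -0.2]
2.4 [ -3.4 -12.6  -2.2] [ 0.3 -0.2 -0.2]
2.6 [ -2.2 -20.7  -1.6] [ 0.3 -0.2 -0.2]
2.8 [  0.8 -28.5   0.2] [ 0.3 -0.2 -0.2]
```

{"fn": "step_arm", "kwargs": {"commands": [{"travel": [-0.001, -0.0025, -0.0005], "turn": [0, 0, 0]}, {"travel": [-0.002, -0.005, -0.001], "turn": [0, 0, 0]}, {"travel": [-0.003, -0.0075, -0.0015], "turn": [0, 0, 0]}, {"travel": [-0.003, -0.01, -0.002], "turn": [0, 0, 0]}, {"travel": [-0.003, -0.01, -0.002], "turn": [0, 0, 0]}]}}

```text
time: 6.3
position: [0.435, -0.1124, 0.1313]
tool_rot: [0.377, 3.117, 0.005]
ft_force: [1.0, 7.2, -1.2]
grip_width: 0.006
grip_force: 2.8
```

```bash
python3 look.py n6 2.4 2.6
```

```text
6.3 [ 0.435  -0.1124  0.1313] [ 1.   7.2 -1.2] [ 0.26 -0.02 -0.07  2.06 -0.01  1.1   1.53]
needle deg [56 57 55 58 54] [427. 427. 432. 437. 440.] median 681.8296
2.4 [ 1.8 -2.   1. ] [ 0.2  0.1 -0.2]
2.6 [  2.9 -10.1   1.6] [ 0.2  0.1 -0.2]
```

View pics/n6.png

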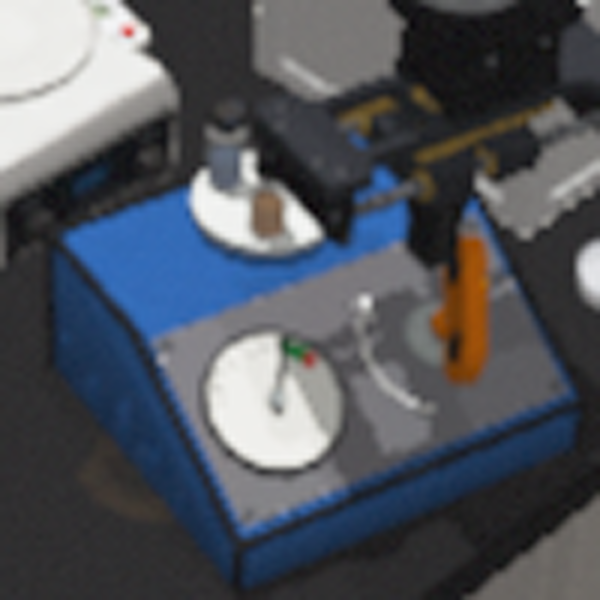

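The needle tip at (285,340) is in the first part of the green band, which runs to about (305,357). A small nudge will take it nearer the middle.

{"fn": "step_arm", "kwargs": {"commands": [{"travel": [0.0, -0.002, 0.0], "turn": [0, 0, 0]}, {"travel": [0.0, -0.004, 0.0], "turn": [0, 0, 0]}, {"travel": [0.0, -0.004, 0.0], "turn": [0, 0, 0]}]}}

```text
time: 6.7
position: [0.4342, -0.1163, 0.1315]
tool_rot: [0.377, 3.117, 0.005]
ft_force: [2.6, 6.3, -0.7]
grip_width: 0.003
grip_force: 2.7
```

```bash
python3 look.py n7 2.4
```

```text
6.7 [ 0.4342 -0.1163  0.1315] [ 2.6  6.3 -0.7] [ 0.27 -0.02 -0.06  2.06 -0.01  1.1   1.54]
needle deg [56 55 57 54 53] [483. 484. 487. 489. 495.] median 684.50085
2.4 [2.  2.  1.2] [ 0.2  0.1 -0.2]
```

{"fn": "step_arm", "kwargs": {"commands": [{"travel": [0.0, 0.012, 0.0], "turn": [0, 0, 0]}, {"travel": [0.0, 0.02, -0.01], "turn": [0, 0, 0]}, {"travel": [0.0, 0.02, -0.05], "turn": [0, 0, 0]}, {"travel": [0.0, 0.02, -0.09], "turn": [0, 0, 0]}, {"travel": [0.0, 0.02, -0.09], "turn": [0, 0, 0]}]}}

```text
time: 7.3
position: [0.4413, -0.0994, 0.2276]
tool_rot: [0.376, 3.108, -0.002]
ft_force: [0.4, -0.2, -0.3]
grip_width: 0.001
grip_force: 0.0
```

```bash
sed -i 's/linspace(.012,.027,16)/linspace(.008,.021,14)/;s/\[125:225,300:400\]/[170:210,325:365]/;s/fx=6,fy=6/fx=14,fy=14/' look.py; python3 look.py n8
```

```text
7.3 [ 0.4413 -0.0994  0.2276] [ 0.4 -0.2 -0.3] [ 0.25 -0.1  -0.08  1.93 -0.01  1.3   1.5 ]
needle deg [54 55 53 52 56] [417. 418. 419. 423. 425.] median 663.642
```

View pics/n8.png

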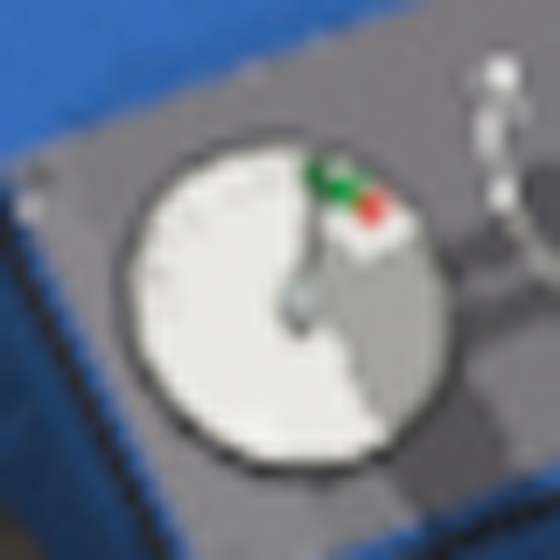

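Run:
```python
from h import *
h=np.load("hk.npy")[:3]
def pan(p,z):
    p=(np.array(p)+.5)/14-.5+[325,170]
    return least_squares(lambda x:(pr("scene",p2w(h,[x[0],x[1],z]))-p).ravel(),[0,.06]).x
for z in(.002,.006):
    c=pan((288,307),.003); ps=[(306,165),(357,198),(388,215),(317,195),(300,300),(312,240)]
    q=[pan(p,z) for p in ps]
    print(z,[np.degrees(np.arctan2(*(x-c)[::-1])).round(1) for x in q],[np.linalg.norm(x-c).round(4) for x in q])
    print("needle dir",np.degrees(np.arctan2(*(q[3]-q[4])[::-1])).round(1))
```

```text
0.002 [np.float64(55.2), np.float64(32.1), np.float64(18.7), np.float64(48.2), np.float64(9.3), np.float64(43.2)] [np.float64(0.0355), np.float64(0.0331), np.float64(0.035), np.float64(0.0291), np.float64(0.0039), np.float64(0.0182)]
needle dir 53.7
0.006 [np.float64(57.0), np.float64(32.7), np.float64(18.6), np.float64(50.0), np.float64(-2.5), np.float64(45.7)] [np.float64(0.0338), np.float64(0.0311), np.float64(0.0329), np.float64(0.0273), np.float64(0.0021), np.float64(0.0163)]
needle dir 53.7
```

The needle is in the green, at about 48–54° against a band of about 56–32°, but near its start. I'll go back and push about 0.2 rad more for margin.

{"fn": "step_arm", "kwargs": {"commands": [{"travel": [0.0, 0.0, 0.04], "turn": [0, 0, 0]}, {"travel": [0.0, 0.0, 0.08], "turn": [0, 0, 0]}, {"travel": [0.0, 0.0, 0.09], "turn": [0, 0, 0]}, {"travel": [0.0, -0.01, 0.09], "turn": [0, 0, 0]}, {"travel": [0.0, -0.016, 0.09], "turn": [0, 0, 0]}]}}

```text
time: 7.9
position: [0.434, -0.1153, 0.1319]
tool_rot: [0.378, 3.118, 0.0]
ft_force: [0.7, 0.9, -0.1]
grip_width: 0.011
grip_force: 0.9
```

{"fn": "step_arm", "kwargs": {"commands": [{"travel": [0.0, -0.003, 0.0], "turn": [0, 0, 0]}, {"travel": [0.001, -0.006, 0.0005], "turn": [0, 0, 0]}, {"travel": [0.002, -0.0085, 0.001], "turn": [0, 0, 0]}, {"travel": [0.002, -0.0085, 0.001], "turn": [0, 0, 0]}]}}

```text
time: 8.3
position: [0.4318, -0.1203, 0.1317]
tool_rot: [0.377, 3.115, 0.006]
ft_force: [2.9, 5.3, -0.1]
grip_width: 0.005
grip_force: 2.5
```

```bash
python3 look.py n9
```

```text
8.3 [ 0.4318 -0.1203  0.1317] [ 2.9  5.3 -0.1] [ 0.27 -0.02 -0.06  2.06 -0.01  1.1   1.55]
needle deg [55 54 56 53 57] [511. 514. 514. 520. 521.] median 683.97375
```

Run:
```python
from kin import *
g,B,a=wing(); 
for p in([.4325,-.1009,.1282],[.435,-.1124,.1313],[.4342,-.1163,.1315],[.4318,-.1203,.1317]):
    print(((np.array(p)-g)@B*1e3).round(1))
h=np.load("hk.npy")[:3]
import glob
# needle profile near hub, per picture: n6(6x crop), n8,n9 (14x)
for n,f,o in(("n6",6,(300,125)),("n7",6,(300,125)),("n8",14,(325,170)),("n9",14,(325,170))):
    G=cv2.imread(f"pics/{n}.png").astype(np.float32).sum(2)
    th=np.arange(20,90,2); out=[]
    for r0,r1 in((.008,.014),(.014,.02),(.02,.025)):
        rr=np.linspace(r0,r1,10); v=[]
        for x in np.radians(th):
            q=(pr("scene",p2w(h,np.c_[-.0548+rr*np.cos(x),.0622+rr*np.sin(x),0*rr+.004]))-o+.5)*f-.5
            v.append(cv2.remap(G,q[:,:1].astype(np.float32),q[:,1:].astype(np.float32),cv2.INTER_LINEAR).mean())
        v=np.array(v); out.append((int(th[v.argmin()]),int(v.min())))
    print(n,out)
```

```text
[-12.5  34.2   3.8]
[-1.9 40.2  3.9]
[ 2.1 40.5  4. ]
[ 6.5 39.4  4.9]
n6 [(66, 474), (60, 436), (56, 369)]
n7 [(64, 484), (58, 516), (56, 443)]
n8 [(52, 411), (54, 383), (56, 425)]
n9 [(60, 547), (56, 451), (54, 447)]
```

{"fn": "step_arm", "kwargs": {"commands": [{"travel": [0.002, -0.0003, 0.001], "turn": [0, 0, 0]}, {"travel": [0.004, -0.0006, 0.002], "turn": [0, 0, 0]}, {"travel": [0.006, -0.001, 0.003], "turn": [0, 0, 0]}, {"travel": [0.006, -0.001, 0.003], "turn": [0, 0, 0]}]}}

```text
time: 8.8
position: [0.429, -0.1218, 0.1307]
tool_rot: [0.376, 3.107, 0.001]
ft_force: [7.7, 1.0, 1.3]
grip_width: 0.003
grip_force: 3.6
```

Run:
```python
from kin import *
g,B,a=wing(); s=ctrl.get_state(); q=(np.array(s["position"])-g)@B*1e3
r=np.hypot(*q[:2]); print(q.round(1),s["ft_force"],"dir",np.degrees(np.arctan2(q[1],q[0])-np.arcsin(18.6/r)))
```

```text
[ 8.7 36.8  5.2] [7.68466907 1.01260347 1.28050605] dir 47.27620034129156
```

{"fn": "step_arm", "kwargs": {"commands": [{"travel": [-0.006, 0.008, -0.003], "turn": [0, 0, 0]}, {"travel": [-0.008, 0.022, -0.02], "turn": [0, 0, 0]}, {"travel": [-0.008, 0.022, -0.06], "turn": [0, 0, 0]}, {"travel": [-0.008, 0.022, -0.1], "turn": [0, 0, 0]}, {"travel": [-0.008, 0.022, -0.12], "turn": [0, 0, 0]}]}}

```text
time: 9.3
position: [0.4381, -0.1024, 0.2514]
tool_rot: [0.377, 3.114, -0.0]
ft_force: [0.1, 0.9, 0.5]
grip_width: 0.011
grip_force: 0.0
```

```bash
python3 look.py n10; python3 -c "
import cv2,numpy as np
from bench import ctrl
a=cv2.resize(cv2.imread('pics/n10.png'),(400,400));b=cv2.resize(ctrl.get_image('scene')[125:225,300:400,::-1],(400,400),interpolation=cv2.INTER_CUBIC)
cv2.imwrite('pics/n11.png',np.hstack([a,b]))"
```

```text
9.3 [ 0.4381 -0.1024  0.2514] [0.1 0.9 0.5] [ 0.25 -0.11 -0.07  1.9  -0.01  1.35  1.51]
needle deg [54 53 55 52 51] [492. 492. 496. 496. 502.] median 677.3452
```

View pics/n11.png

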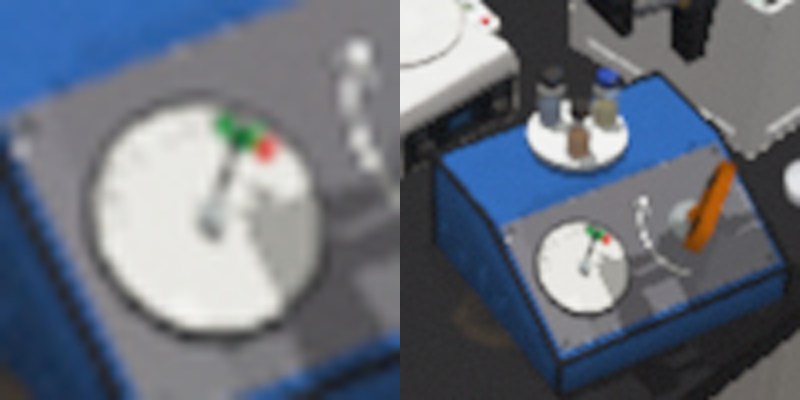

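The needle tip at (240,138) stands in the middle of the green band (218–262), and the arm is clear of the key. I'll open the fingers and hand in.

{"fn": "step_arm", "kwargs": {"commands": [{"travel": [0, 0, 0], "turn": [0, 0, 0]}, {"travel": [0, 0, 0], "turn": [0, 0, 0]}, {"travel": [0, 0, 0], "turn": [0, 0, 0]}, {"travel": [0, 0, 0], "turn": [0, 0, 0]}], "gripper": 0.3}}

```text
time: 9.85
position: [0.4362, -0.102, 0.246]
tool_rot: [-0.378, -3.116, -0.002]
ft_force: [-0.3, -0.8, -0.2]
grip_width: 0.261
grip_force: 0.0
```

```bash
python3 -c "
from bench import ctrl
print(ctrl.close_job())"
```

```text
the job is handed in; nothing more can be done
None
```

I wound the key until the gauge needle stood mid-green, backed the arm clear of it and handed the job in at about 10 s; the hand-in gave no verdict. A straight grip was out of the arm's reach, so I turned the key by pushing its wing with closed fingers.

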